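# Scrape crucible shards off the warming plate and clip the scraper away

### The arm

A 6-joint arm with a two-finger parallel gripper is mounted at the origin on the work surface. World frame = base frame: x ahead of the robot, y to its left, z up, the work surface at z = 0. Lengths are in m, angles in degrees, forces in N, time in s.
With the tool pointing down it reaches from about 0.325 to 0.775 m from the base axis. Payload 9.3 kg.
Tool frame: the origin (TCP) lies between the finger pads; the fingertips stand 25 mm ahead of it and the grasp point (between the pads) lies 6 mm ahead of it (arm.tcp_to_tips is the distance from the TCP to the fingertips, in m); z points along the fingers, y is the direction in which the jaws open and shut (so a half turn about z gives the same grasp; the last joint's range is limited). The gripper opens to 85 mm and grips with 20 to 120 N. Pads are 22 mm wide; open, the fingers measure 114 mm over their backs; the gripper's body (76 mm by 85 mm) begins 54 mm behind the grasp point. The pads swing forward as they close: fully open they stand 13 mm farther back than shut.
Start: joints at [67.747, 14.817, 1.232, 76.415, 0, 81.257], TCP at [0.128, 0.535, 0.235] pointing down, gripper open.
Joint ranges: [-174.27, 174.27], [-52.1, 104.24], [-59.71, 78.15], [-110.17, 111.67], [-87.03, 83.33], [-180, 180]. Speed limits (degrees/s): [127.2, 127.2, 159.86, 180, 180, 180].

### API

Orientations are given as a 3x3 rotation matrix whose columns are the frame's x, y, z axes.
In Python, from plant import arm gives the robot as it stands. The module is installed in compiled form; this text tells all that it offers.
- The arm moves only by the shell command python3 -m creep 'ROWS' [OPENING] [FORCE]. ROWS is a JSON object of lists of equal length, an entry for each row: "delta_pos": the shift along the tool's x, y, z in m, a list of three; "spin": the turn about the tool's z in rad. A call has 1 to 12 rows; each row shifts and turns the commanded pose from where the row before left it, along the tool's axes as they then stand; what a row does not reach is not made up. A row lasts 1/8 s, in which the tool goes at most 62.5 mm and 10.7 degrees, less where a joint would pass 70% of its speed; a pose out of reach is approached as far as the arm can. A call with a gripper value outside its range is refused whole. OPENING is the finger opening in m, from 0 to 0.0854, set as the call begins (- or left out, the last holds). The fingers move at their own pace and stop on an object; FORCE is the grip in N (left out, the last holds). Time passes only in rows, so rows that do not move let the fingers close. It gives the time, the measured TCP pose, the force and the opening at its end, in the units of the state.
- arm.state(): the state, without advancing time (a new reading comes with each control period).
- arm.snapshot(name): name is "scene" or "top" or "wrist"; returns the picture (384x512x3 uint8, red, green, blue); there is no depth.
- arm.camera_info(name): a dict with "K" (3x3 intrinsics, pixels), "k1" (the pictures are not rectified: a ray, as slopes to the right and down, at radius r is drawn at 1 + k1 r^2 times it, then the intrinsics apply), "extrinsics" (4x4, takes a point from camera to world coordinates); the wrist camera has in their place "T_tool_cam" (4x4, takes a point from camera to tool coordinates, whose origin is the TCP and whose axes are the flange's). Camera axes: x right, y down, z forward; pixel columns grow to the right and rows downward; lengths in m; the calibration is good to about 2 mm. A picture is of the moment at which its call begins: read the wrist's pose just before it. camera_info takes no time and is no camera call.
- arm.sign_off(): hands the job in, once; it reports no verdict.
The state is a dict: "t": time; "q": joint angles; "qvel": joint speeds; "joint_torque": joint torques, N m; "position": TCP position; "eef_rot": TCP orientation; "contact_force": force on the tool from outside, world axes, zero at the start; "torque": the same for the moment, N m; "opening": opening from 0.0 (shut) to 1.0 (fully open).
Only numpy, scipy, OpenCV 4.12 (cv2) and the standard library are available. Lean on these libraries where they do the work, as an engineer would, in place of code of your own. Each camera call takes 0.05 s, during which the arm holds its last target. There are 200 camera calls.

### The job

A crucible has shattered on the white warming plate: with the green scraper, wipe all four sharp brown shards off the plate into the red waste tray, without touching a shard with the gripper and leaving the little blue lidded crucible on the plate, the bottle, the tube rack and the beaker where they are. Then put the scraper away in its fork clip: press its steel rod down past the sprung orange jaw until it sits fully down on the seats and the jaw has closed over it, and let go.

Things in the scene. Friction and masses are not known exactly. Their poses are not given: they have to be found in the camera images.
- plate: fixed warming plate, white slab on a grey foot. Slab 190 mm (its x) by 220 mm (its y), its flat top 45 mm above the bench; the two y edges are open and overhang the trays, the two x edges carry a rim 5 mm thick and 7 mm high, leaving 180 mm of flat width. Origin on the bench under the slab's centre, z up
- waste_tray: fixed red waste tray, 190 mm (its x) by 85 mm (its y), 28 mm high, walls and floor 3 mm. It stands along one open y edge of the plate (either +y or -y), its near wall under the slab, so what is pushed over that edge drops in; its open part reaches 74 mm beyond the edge. Same yaw as the plate. Origin at the centre of its underside
- clean_tray: fixed blue tray, same form as the red one, at the plate's other open edge; nothing belongs in it
- shard1: loose fireclay shard, terracotta brown, flat, irregular: about 24 mm along its x, 19 mm along its y, 9 mm thick, 12 g. Origin at the centre of its underside, z up. Starts lying flat on the white plate
- shard2: loose fireclay shard, terracotta brown, flat, irregular: about 24 mm along its x, 19 mm along its y, 9 mm thick, 12 g. Origin at the centre of its underside, z up. Starts lying flat on the white plate
- shard3: loose fireclay shard, terracotta brown, flat, irregular: about 24 mm along its x, 19 mm along its y, 9 mm thick, 12 g. Origin at the centre of its underside, z up. Starts lying flat on the white plate
- shard4: loose fireclay shard, terracotta brown, flat, irregular: about 24 mm along its x, 19 mm along its y, 9 mm thick, 12 g. Origin at the centre of its underside, z up. Starts lying flat on the white plate
- dish: loose blue lidded porcelain crucible standing on the plate, round, 36 mm across, 28 mm high, 100 g. Bystander: leave it where it is (it may not shift by more than 15 mm). Origin at the centre of its underside
- scraper: loose green scraper block, 60 mm long (its x), 20 mm thick (its y), 60 mm tall, about 140 g, standing on the bench; its underside does the wiping. A steel rod 10 mm in diameter runs along its x, 52 mm above the underside, and sticks out 22 mm at each end (104 mm over all). Same either way round. Origin at the centre of its underside, z up. Grip it from above, across its thickness
- scraper_rod (a point): middle of the scraper's rod: 52 mm above the underside, in the block's centre
- clip: fixed aluminium fork clip on a grey base plate 112 by 75 mm, 8 mm high. Origin on the bench under the seat's middle, z up. Two forks 10 mm thick stand at x = -41 and +41 mm, 72 mm apart inside; the block hangs between them. In each: a flat seat 65 mm high; the upright face of a fixed prong at y = -6 mm, flared to -y above 86 mm, ending at 107 mm height; on the +y side the jaw
- clip_seat (a point): where the middle of the rod must be when fully seated, the rod lying along the clip's x: on the clip's axis, 70 mm above the bench (the block's underside is then 18 mm above it). The rod enters from straight above, centred at the clip's y = 0, through a mouth about 30 mm wide at the top
- jaw (a joint): orange sprung jaw of the clip, one piece, a finger in each fork, hinged along the clip's x at y = 20 mm, 18 mm above the bench. 0 rad: closed; grows as the fingers swing out to +y, to 0.6. Closed, its sloping noses reach in to y = +1 mm at 76 mm height; the rod pushes them aside about 4 mm (0.07 rad; 5 to 15 N downwards), then the jaw springs closed over it
- bottle: loose amber reagent bottle, 56 mm across, 130 mm tall, 300 g. Bystander. Origin at the centre of its underside
- tube_rack: loose orange tube rack, 60 mm (its x) by 110 mm (its y), 45 mm tall with tubes up to 75 mm, 350 g. Bystander. Origin at the centre of its underside
- beaker: loose glass beaker, 64 mm across, 80 mm tall, 150 g. Bystander. Origin at the centre of its underside

How it is judged:
By the outcome, as a careful person would: the job done as asked, in the order asked, and still so for the second after the job is handed in, with the robot touching nothing.
It also fails if it takes over 67 s, if anything falls off the work surface, if the arm or the gripper's body presses on something with over 40 N, if the wrist force passes 120 N, or if a joint passes its speed limit or range.

## Working session

There is one attempt and no reset: what is moved stays moved. The work goes in short steps, Python scripts to look and compute and a shell command to move; the robot and the scene stay as the last step left them, time stands still between calls to the robot, and variables do not carry over. Pictures are saved under pics/ and viewed, about 8 in all and at most 12, crops included, and the job is handed in when it is done.

```bash
mkdir -p pics; python3 - <<'E'
from plant import arm
import cv2,numpy as np
np.set_printoptions(precision=4,suppress=True)
for n in("scene","top"):
    im=arm.snapshot(n); cv2.imwrite(f"pics/{n}0.png",im[:,:,::-1]); c=arm.camera_info(n);print(n,c)
print(arm.camera_info("wrist")); print(arm.state())
a=cv2.imread("pics/scene0.png");b=cv2.imread("pics/top0.png")
cv2.imwrite("pics/top0b.png",cv2.resize(b,(800,600)))
E
```

```text
scene {'K': array([[480.3776,   0.    , 251.9695],
       [  0.    , 480.3776, 191.4974],
       [  0.    ,   0.    ,   1.    ]]), 'k1': -0.10090109492231482, 'extrinsics': array([[-0.2025,  0.7523, -0.627 ,  1.4125],
       [ 0.9792,  0.1659, -0.1172,  0.1089],
       [ 0.0159, -0.6376, -0.7702,  1.0132],
       [ 0.    ,  0.    ,  0.    ,  1.    ]])}
top {'K': array([[475.7509,   0.    , 257.3755],
       [  0.    , 475.7509, 188.7792],
       [  0.    ,   0.    ,   1.    ]]), 'k1': -0.10253948763440214, 'extrinsics': array([[-0.0215, -0.987 ,  0.1592,  0.4547],
       [-0.9992,  0.0265,  0.029 , -0.0332],
       [-0.0329, -0.1585, -0.9868,  1.1237],
       [ 0.    ,  0.    ,  0.    ,  1.    ]])}
{'K': array([[325.9457,   0.    , 258.7377],
       [  0.    , 325.9457, 189.1463],
       [  0.    ,   0.    ,   1.    ]]), 'k1': 0.0160580736715249, 'T_tool_cam': array([[ 0.0007, -0.9515, -0.3077,  0.0795],
       [ 1.    ,  0.0007, -0.0001,  0.0002],
       [ 0.0004, -0.3077,  0.9515, -0.1399],
       [ 0.    ,  0.    ,  0.    ,  1.    ]])}
{'t': 0.1, 'q': array([67.7479, 14.849 ,  1.1946, 76.4161, -0.0025, 81.256 ]), 'qvel': array([-0.025 , -0.0814,  0.0186, -0.0712, -0.0841,  0.0589]), 'joint_torque': array([  0.0049, -55.6695,  34.5071,   0.0116,  -0.0002,  -0.    ]), 'position': array([0.1284, 0.5346, 0.2345]), 'eef_rot': array([[-0.9723,  0.2336, -0.0004],
       [ 0.2336,  0.9723, -0.0012],
       [ 0.0001, -0.0012, -1.    ]]), 'contact_force': array([-0.6795, -0.33  ,  0.0375]), 'torque': array([-0.0499, -0.0247,  0.0003]), 'opening': 0.9992486645478607}
```

View pics/top0b.png

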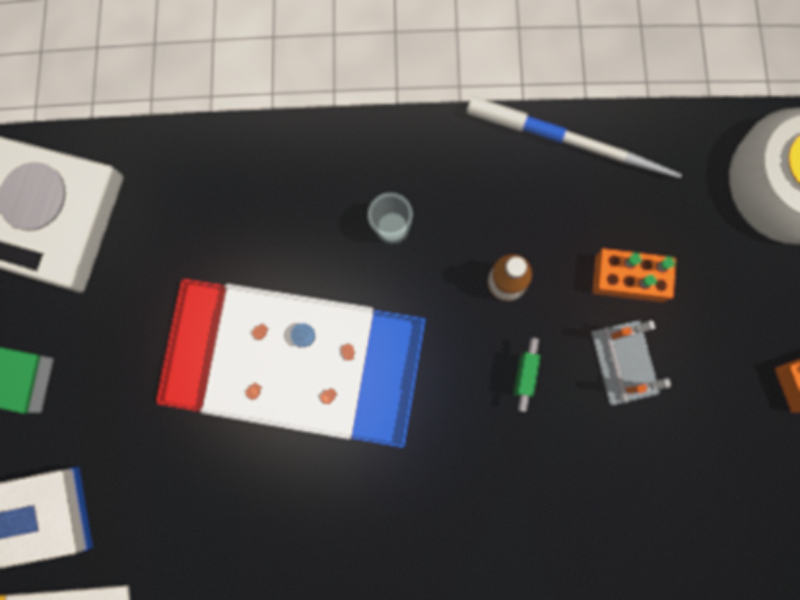

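View pics/scene0.png

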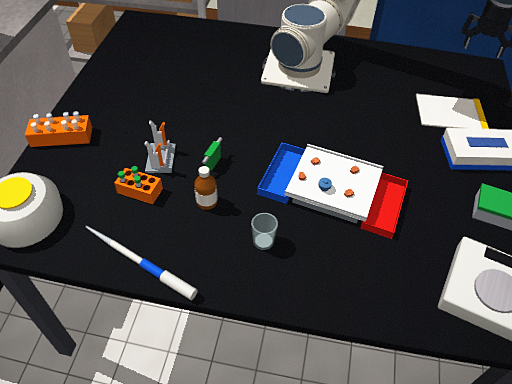

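Top view (800x600 scale): red tray on the left (190,345), white plate (290,360), blue tray right, shards at (260,332), (347,352), (253,391), (328,396), dish at (302,335), scraper (528,374), clip (628,362), bottle (510,277), rack (635,274), beaker (390,217).

```bash
cat > h.py <<'E'
import cv2,numpy as np
from plant import arm
np.set_printoptions(precision=4,suppress=True)
def cast(name,px,z,T=None,c=None):
    c=c or arm.camera_info(name); K=c["K"]; px=np.atleast_2d(np.array(px,float))
    d=(px-K[:2,2])/[K[0,0],K[1,1]]; s=d.copy()
    for _ in range(20): s=d/(1+c["k1"]*(s**2).sum(1,keepdims=True))
    E=c["extrinsics"] if T is None else T@c["T_tool_cam"]
    r=np.c_[s,np.ones(len(s))]@E[:3,:3].T
    return E[:3,3]+r*((z-E[2,3])/r[:,2:])
def tool(st):
    T=np.eye(4);T[:3,:3]=st["eef_rot"];T[:3,3]=st["position"];return T
def blobs(im,lo,hi,amin,roi=None):
    h=cv2.cvtColor(im,cv2.COLOR_BGR2HSV); m=cv2.inRange(h,lo,hi)
    if roi: k=np.zeros_like(m); x0,y0,x1,y1=roi; k[y0:y1,x0:x1]=1; m*=k
    cs,_=cv2.findContours(m,cv2.RETR_EXTERNAL,cv2.CHAIN_APPROX_NONE)
    return sorted([c[:,0,:] for c in cs if cv2.contourArea(c)>=amin],key=lambda c:-cv2.contourArea(c.reshape(-1,1,2)))
def rect(p):
    (c,s,a)=cv2.minAreaRect((p[:,:2]*1000).astype(np.float32)); return np.array(c),np.array(s),a
E
python3 - <<'E'
from h import *
im=cv2.imread("pics/top0.png")
C=dict(red=((0,170,90),(6,255,255),500,(90,160,160,280),.028),blue=((105,120,80),(120,255,255),500,(220,180,290,300),.028),
white=((0,0,150),(180,60,255),3000,(90,150,290,300),.047),shard=((3,60,60),(18,255,255),15,(135,190,235,270),.054),
dish=((95,60,40),(115,255,255),60,(175,195,210,230),.073),scr=((45,100,40),(80,255,255),60,(320,200,350,270),.06),
jaw=((3,120,80),(18,255,255),15,(380,205,430,265),.09))
for k,(lo,hi,a,roi,z) in C.items():
    for c in blobs(im,lo,hi,a,roi):
        p=cast("top",c,z); print(k,c.mean(0),*rect(p), p.mean(0)*1000)
E
python3 - <<'E'
import cv2
a=cv2.imread("pics/scene0.png")[100:220,130:290]
b=cv2.imread("pics/top0.png")[190:275,310:440]
a=cv2.resize(a,(800,600),interpolation=2)
cv2.imwrite("pics/clip.png",cv2.resize(b,(780,510),interpolation=2))
E
```

```text
red [121.0437 220.4223] [566.7794 321.1973] [ 69.4888 193.0963] 79.58882141113281 [565.1406 321.6161  28.    ]
blue [248.9386 241.9956] [509.2904  21.1131] [ 78.4943 194.925 ] 79.14208221435547 [508.6912  21.0956  28.    ]
white [184.04   230.7914] [537.4582 169.4929] [224.3438 193.0609] 79.24015808105469 [536.5889 168.5413  47.    ]
shard [161.8077 250.0385] [492.963  216.9574] [19.4367 22.2618] 45.2845458984375 [492.85   217.3753  54.    ]
shard [209.68 253.  ] [484.7636 108.3435] [17.5616 22.1688] 43.915802001953125 [484.2125 108.4967  54.    ]
shard [165.76 211.8 ] [579.7315 208.8369] [18.2315 22.5782] 44.31474304199219 [579.6125 208.8117  54.    ]
shard [222.3077 224.6538] [546.9922  79.1285] [22.4177 18.1722] 25.775959014892578 [547.315   79.3234  54.    ]
dish [193.4737 214.0263] [570.9845 141.7108] [30.5585 29.9129] 44.225616455078125 [570.9223 141.7579  73.    ]
scr [337.0135 239.3784] [ 508.2784 -176.7813] [30.3532 62.9821] 78.10760498046875 [ 507.6201 -176.6033   60.    ]
jaw [397.9231 212.7308] [ 560.5516 -307.6685] [ 9.5046 26.5503] 12.22972583770752 [ 560.2722 -308.4997   90.    ]
jaw [407.2222 248.5926] [ 483.1357 -323.4668] [26.4356  8.6194] 88.2166748046875 [ 481.8442 -323.8951   90.    ]
```

View pics/clip.png

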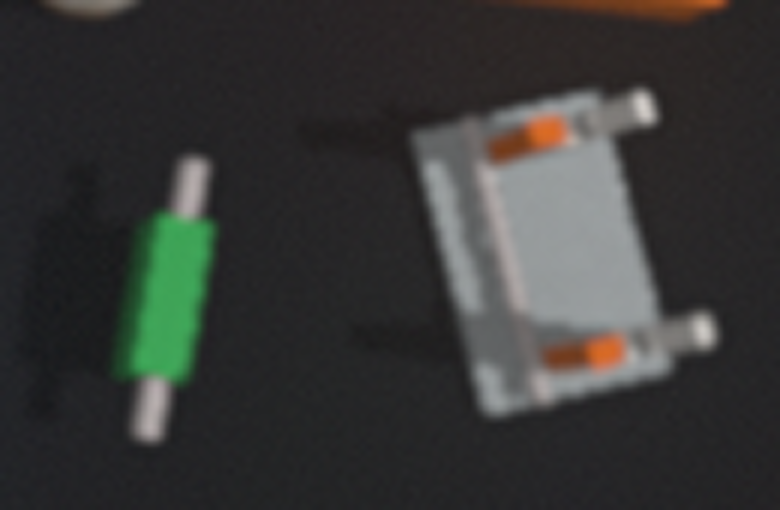

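```bash
cat >> h.py <<'E'
def plan(x,y,z,yaw=None):
    """deltas in current tool axes to TCP target (mm in, world); yaw = wanted world angle of tool y axis (mod 180)"""
    s=arm.state(); R=s["eef_rot"]; d=R.T@(np.array([x,y,z])/1000-s["position"])
    a=np.degrees(np.arctan2(R[1,1],R[0,1])); out=["t %.2f"%s["t"],"pos",s["position"],"toolyaw %.2f"%a,"delta",d]
    if yaw is not None:
        w=(yaw-a+90)%180-90; out+=["spin %.4f rad (%.1f deg)"%(-np.radians(w),-w),"q6",s["q"][5]]
    print(*out)
E
python3 - <<'E'
from h import *
px=np.array([(195,160),(150,437)])/6+[310,190]
p=cast("top",px,.052)*1000; d=p[0]-p[1]; print("rod",p,"mid",p.mean(0),np.linalg.norm(d),np.degrees(np.arctan2(d[1],d[0])))
px=np.array([(413,132),(600,90),(672,372),(487,418)])/6+[310,190]
p=cast("top",px,.008)*1000; print("clip base",p, rect(p/1000),p.mean(0))
px=np.array([(645,105),(703,330)])/6+[310,190]
p=cast("top",px,.107)*1000; d=p[0]-p[1]; print("prongs",p,np.linalg.norm(d),np.degrees(np.arctan2(d[1],d[0])))
plan(508,-177,235,None)
for n,x,y,z in (("bottle",515/1.5625,268/1.5625,.13),("beak",390/1.5625,212/1.5625,.08)): print(n,cast("top",(x,y),z))
E
```

```text
rod [[ 558.7112 -192.3553   52.    ]
 [ 455.9731 -170.9097   52.    ]] mid [ 507.3421 -181.6325   52.    ] 104.95259251853773 -11.790669586368239
clip base [[ 571.6446 -285.1635    8.    ]
 [ 586.1703 -360.3668    8.    ]
 [ 474.9881 -381.3507    8.    ]
 [ 459.5455 -307.6905    8.    ]] (array([ 523.1399, -333.972 ]), array([114.3402,  76.5912]), 11.36259937286377) [ 523.0871 -333.6429    8.    ]
prongs [[ 568.6263 -347.3012  107.    ]
 [ 487.6509 -362.6249  107.    ]] 82.41256444380105 10.715887820611083
t 0.10 pos [0.1284 0.5346 0.2345] toolyaw 76.49 delta [-0.5353 -0.6032  0.0002]
bottle [[ 0.648  -0.1581  0.13  ]]
beak [[0.7455 0.0126 0.08  ]]
```

```bash
python3 -m creep '{"delta_pos":[[-0.0385,-0.0434,0],[-0.0385,-0.0434,0],[-0.0385,-0.0434,0],[-0.0385,-0.0434,0],[-0.0385,-0.0434,0],[-0.0385,-0.0434,0],[-0.0385,-0.0434,0],[-0.0385,-0.0434,0],[-0.0385,-0.0434,0],[-0.0385,-0.0434,0],[-0.0385,-0.0434,0],[-0.0385,-0.0434,0]],"spin":[0,0,0,0,0,0,0,0,0,0,0,0]}' 0.0854 60
python3 -m creep '{"delta_pos":[[-0.0366,-0.0411,0],[-0.0366,-0.0411,0],[0,0,0],[0,0,0]],"spin":[0,0,0,0]}'
python3 - <<'E'
from h import *
st=arm.state(); im=arm.snapshot("wrist")[:,:,::-1].copy(); cv2.imwrite("pics/w1.png",im)
T=tool(st)
for c in blobs(im,(45,100,40),(80,255,255),200):
    p=cast("wrist",c,.06,T); print(c.mean(0),*rect(p))
plan(507.3,-180,235,78.2)
E
```

```text
t: 1.6
position: [0.4565, -0.0815, 0.2349]
eef_rot: [[-0.972, 0.234, -0.0], [0.234, 0.972, 0.0], [0.0, 0.0, -1.0]]
contact_force: [0.4, 0.0, -0.6]
opening: 1.001
t: 2.1
position: [0.5076, -0.1765, 0.2345]
eef_rot: [[-0.972, 0.234, -0.001], [0.234, 0.972, 0.001], [0.001, 0.001, -1.0]]
contact_force: [-0.2, 0.4, -0.8]
opening: 1.002
[257.1703 161.511 ] [ 503.2563 -176.9979] [21.9247 68.9808] 76.9933853149414
[154.1961 334.4902] [ 675.2476 -342.515 ] [20.311  28.0097] 38.25629806518555
t 2.15 pos [ 0.5076 -0.1759  0.2349] toolyaw 76.50 delta [-0.0007 -0.004  -0.0001] spin -0.0296 rad (-1.7 deg) q6 -14.576862184252805
```

View pics/w1.png

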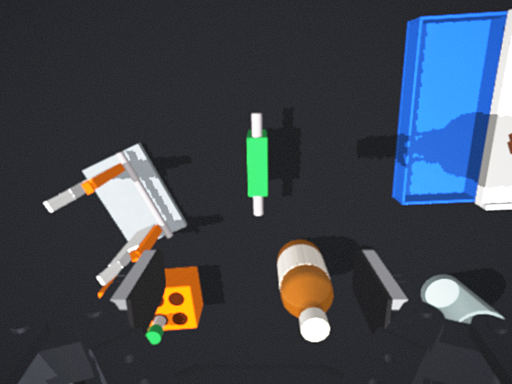

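Wrist view: scraper upright at (257,163), rod ends (257,113) and (258,216); the clip is at the left with its base's corners at (82,172), (140,144), (187,226); bottle at (305,290) is clear of the fingers' path to the scraper.

```bash
python3 - <<'E'
from h import *
st=arm.state();T=tool(st)
p=cast("wrist",[(257,113),(258.5,216)],.055,T)*1000; d=p[1]-p[0]
print("rod",p,p.mean(0),np.linalg.norm(d),np.degrees(np.arctan2(d[1],d[0])))
im=cv2.imread("pics/w1.png")
c=[c for c in blobs(im,(45,100,40),(80,255,255),200)][0]
r=cast("wrist",c,.06,T)*1000; u=np.array([np.cos(np.radians(78.2)),np.sin(np.radians(78.2))]); q=r[:,:2]@u
print("across range",np.percentile(q,[2,98]),"target mid axis", np.array([507.3,-180])@u)
p=cast("wrist",[(82,172),(140,144),(187,226)],.008,T)*1000; print(p, "centre",(p[0]+p[2])/2,[np.linalg.norm(p[i]-p[i+1]) for i in(0,1)])
d=p[1]-p[2];print(np.degrees(np.arctan2(d[1],d[0])))
E
```

```text
rod [[ 455.7723 -165.0323   55.    ]
 [ 559.7014 -188.4548   55.    ]] [ 507.7369 -176.7435   55.    ] 106.53576819979808 -12.70053506781831
across range [-80.9568 -58.4782] target mid axis -72.45528287776311
[[ 477.5485 -378.8684    8.    ]
 [ 462.1308 -302.7227    8.    ]
 [ 571.1404 -281.3696    8.    ]] centre [ 524.3445 -330.119     8.    ] [np.float64(77.69086571768467), np.float64(111.08123204070525)]
-168.91705386168573
```

```bash
python3 -m creep '{"delta_pos":[[0,-0.001,0.04],[0,0,0.045],[0,0,0.045],[0,0,0.04],[0,0,0.012],[0,0,0]],"spin":[-0.017,0,0,0,0,0]}'
python3 -m creep '{"delta_pos":[[0,0,0],[0,0,0],[0,0,0],[0,0,0],[0,0,0],[0,0,0]],"spin":[0,0,0,0,0,0]}' 0.01 60
python3 - <<'E'
from h import *
s=arm.state();print(s["position"],s["opening"]*85.4,s["contact_force"])
E
```

```text
t: 2.9
position: [0.5078, -0.177, 0.0536]
eef_rot: [[-0.976, 0.216, -0.0], [0.216, 0.976, 0.0], [0.0, 0.0, -1.0]]
contact_force: [1.3, -0.5, 0.5]
opening: 1.0
t: 3.65
position: [0.5079, -0.1778, 0.0537]
eef_rot: [[-0.976, 0.217, 0.001], [0.217, 0.976, -0.001], [-0.001, -0.0, -1.0]]
contact_force: [-1.4, 0.0, 6.8]
opening: 0.212
[ 0.5079 -0.1778  0.0537] 18.135192063876552 [-1.4134  0.0073  6.8019]
```

```bash
python3 -m creep '{"delta_pos":[[0,0,-0.04],[0,0,-0.05],[0,0,-0.05],[-0.0018,0.0433,0],[-0.0018,0.0433,0],[-0.0018,0.0433,0],[-0.0018,0.0433,0],[-0.0018,0.0433,0],[-0.002,0.0435,0]],"spin":[0,0,0,0,0,0,0,0,0]}'
python3 -m creep '{"delta_pos":[[0,0,0],[0,0,0],[0,0,0],[0,0,0],[0,0,0],[0,0,0],[0,0,0],[0,0,0],[0,0,0],[0,0,0],[0,0,0]],"spin":[0.171,0.171,0.171,0.171,0.171,0.171,0.171,0.171,0.171,0,0]}'
python3 - <<'E'
from h import *
plan(575.2,73.7,194,-10.8)
st=arm.state();T=tool(st); im=arm.snapshot("wrist")[:,:,::-1].copy(); cv2.imwrite("pics/w2.png",im)
b=np.array([537.5,169.5]);R=np.array([[.982,-.188],[.188,.982]])
for k,lo,hi,z in(("shard",(3,60,60),(18,255,255),.054),("dish",(95,60,40),(115,200,255),.073)):
  for c in blobs(im,lo,hi,60):
    p=cast("wrist",c,z,T)*1000; m=cv2.minEnclosingCircle(p[:,:2].astype(np.float32)); print(k,c.mean(0),m,"plate",R@(np.array(m[0])-b))
E
```

```text
t: 4.78
position: [0.575, 0.0752, 0.1929]
eef_rot: [[-0.976, 0.217, -0.0], [0.217, 0.976, -0.0], [0.0, -0.0, -1.0]]
contact_force: [0.6, 0.2, -1.2]
opening: 0.21
t: 6.15
position: [0.5749, 0.0738, 0.193]
eef_rot: [[0.182, 0.983, -0.0], [0.983, -0.182, 0.0], [-0.0, -0.0, -1.0]]
contact_force: [0.3, 1.0, -2.3]
opening: 0.213
t 6.15 pos [0.5749 0.0738 0.193 ] toolyaw -10.51 delta [-0.0001  0.0003 -0.001 ] spin 0.0051 rad (0.3 deg) q6 99.53158914358535
shard [118.7059  16.6863] ((492.5599060058594, 217.9187774658203), 13.75073528289795) plate [-53.2339  39.0985]
shard [232.2386   9.8523] ((577.9002685546875, 207.92428588867188), 12.8102445602417) plate [32.4493 45.3279]
shard [148.5455 156.1039] ((483.848388671875, 109.9063491821289), 13.048347473144531) plate [-41.4823 -68.6075]
shard [226.     175.1711] ((545.513916015625, 81.16108703613281), 13.372109413146973) plate [ 24.4774 -85.2422]
shard [355.7708 376.0417] ((639.3251953125, -165.58065795898438), 16.55348777770996) plate [ 162.9875 -309.9061]
dish [237.7244  97.378 ] ((570.7809448242188, 144.2227020263672), 17.186588287353516) plate [ 37.434  -18.5655]
```

View pics/w2.png

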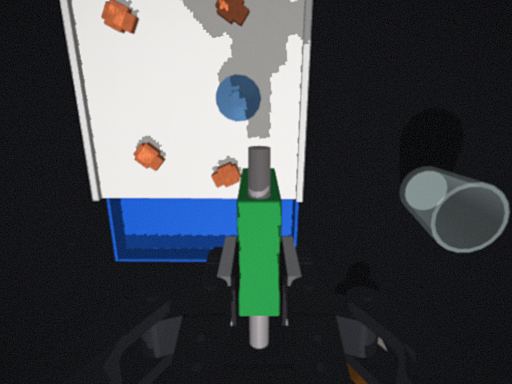

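Wrist view: scraper held square, shard4 just left of the block's end at (226,175), dish at (238,97), shards 2/1/3 at (148,156), (119,17), (232,10). Measurements agree with the top view.

```bash
python3 -m creep '{"delta_pos":[[0,0,0.03],[0,0,0.035],[0,0,0.02],[0,0,0.007],[0,0,0]],"spin":[0,0,0,0,0]}'
python3 -m creep '{"delta_pos":[[0,-0.0075,0],[0,-0.0075,0],[0,-0.0075,0],[0,-0.0075,0],[0,-0.0075,0],[0,-0.0075,0],[0,-0.0075,0],[0,-0.0075,0],[0,-0.0075,0],[0,0,0],[0,0.008,0]],"spin":[0,0,0,0,0,0,0,0,0,0,0]}'
python3 -m creep '{"delta_pos":[[0,0.002,-0.02],[0,0,-0.045],[0,0,-0.03]],"spin":[0,0,0]}'
python3 - <<'E'
from h import *
st=arm.state();T=tool(st); im=arm.snapshot("top")[:,:,::-1].copy(); cv2.imwrite("pics/t2.png",im)
b=np.array([537.5,169.5]);R=np.array([[.982,-.188],[.188,.982]])
print(st["position"],R@(st["position"][:2]*1000-b))
for name,im in(("top",im),("wrist",arm.snapshot("wrist")[:,:,::-1].copy())):
 for k,lo,hi,z in(("shard",(3,60,60),(18,255,255),.054),("dish",(95,60,40),(115,200,255),.073)):
  for c in blobs(im,lo,hi,20):
    p=cast(name,c,z,T if name=="wrist" else None)*1000; m=cv2.minEnclosingCircle(p[:,:2].astype(np.float32)); q=R@(np.array(m[0])-b)
    if abs(q[0])<100 and abs(q[1])<120: print(name,k,m[1],"plate",q)
x=-46;y=-100; w=b+R.T@[x,y]; plan(w[0],w[1],193,79.2)
E
```

```text
t: 6.82
position: [0.575, 0.0739, 0.1012]
eef_rot: [[0.185, 0.983, -0.0], [0.983, -0.185, -0.0], [-0.0, -0.0, -1.0]]
contact_force: [-0.1, 0.2, -1.8]
opening: 0.211
t: 8.2
position: [0.5166, 0.085, 0.1012]
eef_rot: [[0.186, 0.983, 0.0], [0.983, -0.186, 0.0], [0.0, 0.0, -1.0]]
contact_force: [-0.1, -0.6, -1.0]
opening: 0.215
t: 8.57
position: [0.5196, 0.0843, 0.1978]
eef_rot: [[0.186, 0.983, 0.002], [0.983, -0.186, -0.0], [0.0, 0.002, -1.0]]
contact_force: [0.8, -0.5, -2.2]
opening: 0.208
[0.5196 0.0843 0.1978] [ -1.5452 -86.9808]
top shard 9.962822914123535 plate [-36.2579 -83.5771]
wrist shard 24.76439666748047 plate [-46.7904 -70.4188]
wrist shard 13.054986953735352 plate [-54.89    38.0694]
wrist shard 12.512452125549316 plate [30.3944 45.5434]
wrist dish 17.198631286621094 plate [ 33.9814 -18.5106]
t 8.68 pos [0.5207 0.0844 0.1992] toolyaw -10.72 delta [-0.0132 -0.0455  0.0059] spin -1.5694 rad (-89.9 deg) q6 100.81302341856261
```

```bash
python3 -m creep '{"delta_pos":[[0,0,0],[0,0,0],[0,0,0],[0,0,0],[0,0,0],[0,0,0],[0,0,0],[0,0,0],[0,0,0],[0.0465,-0.025,0],[0,0,0]],"spin":[-0.1744,-0.1744,-0.1744,-0.1744,-0.1744,-0.1744,-0.1744,-0.1744,-0.1744,0,0]}'
python3 - <<'E'
from h import *
plan(470.3,68.3,100.7,79.2)
st=arm.state();T=tool(st); im=arm.snapshot("wrist")[:,:,::-1].copy(); cv2.imwrite("pics/w3.png",im)
b=np.array([537.5,169.5]);R=np.array([[.982,-.188],[.188,.982]])
for c in blobs(im,(3,60,60),(18,255,255),60):
    q=(cast("wrist",c,.054,T)[:,:2]*1000-b)@R.T; print(c.mean(0),"plate",q.min(0),q.max(0))
E
```

```text
t: 10.05
position: [0.4655, 0.0682, 0.1951]
eef_rot: [[-0.982, 0.188, -0.003], [0.188, 0.982, -0.0], [0.003, -0.001, -1.0]]
contact_force: [1.1, 0.9, -0.9]
opening: 0.215
t 10.05 pos [0.4655 0.0682 0.1951] toolyaw 79.18 delta [-0.005   0.0011  0.0943] spin -0.0003 rad (-0.0 deg) q6 8.924291336097944
[303.62   182.1667] plate [-67.7266 -90.0658] [-26.4399 -51.9886]
[428.8987 173.7848] plate [-67.7446  26.0266] [-42.016   51.1615]
[422.3623 259.6812] plate [17.0708 32.2147] [45.4447 58.6218]
[  3.7727 363.7727] plate [ 129.4632 -397.0024] [ 183.382  -380.7758]
```

View pics/w3.png

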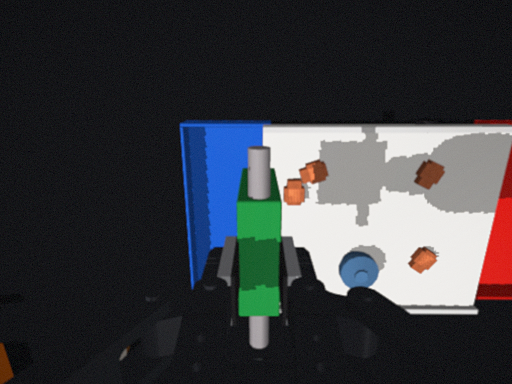

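Shards 4 and 2 are together at (293,191)/(313,172) just ahead of the block, shard1 at (429,174) in the same lane, dish and shard3 clear of it. Sweeping.

```bash
python3 -m creep '{"delta_pos":[[-0.005,0,0.03],[0,0,0.035],[0,0,0.022],[0,0,0.0073],[0,0,0]],"spin":[0,0,0,0,0]}'
python3 -m creep '{"delta_pos":[[0,0.01,0],[0,0.01,0],[0,0.01,0],[0,0.01,0],[0,0.01,0],[0,0.01,0],[0,0.01,0],[0,0.01,0],[0,0.01,0],[0,0.01,0],[0,0.01,0],[0,0.01,0]],"spin":[0,0,0,0,0,0,0,0,0,0,0,0]}'
python3 - <<'E'
from h import *
st=arm.state();T=tool(st)
b=np.array([537.5,169.5]);R=np.array([[.982,-.188],[.188,.982]])
print("tool",R@(st["position"][:2]*1000-b),st["position"])
for n in("wrist","top"):
 im=arm.snapshot(n)[:,:,::-1].copy(); cv2.imwrite("pics/%s4.png"%n,im)
 for c in blobs(im,(3,60,60),(18,255,255),20):
    q=(cast(n,c,.054,T if n=="wrist" else None)[:,:2]*1000-b)@R.T
    if abs(q.mean(0)).max()<130: print(n,c.mean(0),"plate",q.min(0),q.max(0))
E
```

```text
t: 10.72
position: [0.4736, 0.0678, 0.1016]
eef_rot: [[-0.982, 0.187, -0.0], [0.187, 0.982, 0.0], [0.0, -0.0, -1.0]]
contact_force: [-0.5, -0.3, -0.9]
opening: 0.209
t: 12.22
position: [0.4956, 0.1863, 0.1018]
eef_rot: [[-0.982, 0.187, -0.0], [0.187, 0.982, -0.0], [0.0, -0.0, -1.0]]
contact_force: [0.6, -0.5, -2.0]
opening: 0.216
tool [-44.346    8.6365] [0.4956 0.1863 0.1018]
wrist [301.4385 203.0656] plate [-76.9796  19.0864] [-26.3564  57.2678]
top [165.72 211.8 ] plate [23.4452 36.2968] [45.6468 57.3174]
```

```bash
python3 -m creep '{"delta_pos":[[0.0005,0.01,0],[0.0005,0.01,0],[0.0005,0.01,0],[0.0005,0.01,0],[0.0005,0.01,0],[0.0005,0.01,0],[0.0005,0.01,0],[0.0005,0.01,0],[0,0.01,0],[0,0.01,0],[0,0.01,0],[0,0.008,0]],"spin":[0,0,0,0,0,0,0,0,0,0,0,0]}'
python3 -m creep '{"delta_pos":[[0,0,0],[0,0,-0.04],[0,0,-0.05],[0,-0.03,0],[0,-0.04,0]],"spin":[0,0,0,0,0]}'
python3 - <<'E'
from h import *
st=arm.state();T=tool(st)
b=np.array([537.5,169.5]);R=np.array([[.982,-.188],[.188,.982]])
print("tool",R@(st["position"][:2]*1000-b),st["position"])
for n in("wrist","top"):
 im=arm.snapshot(n)[:,:,::-1].copy(); cv2.imwrite("pics/%s5.png"%n,im)
 for lo,hi in (((7,60,60),(18,255,255)),((95,60,40),(115,200,255))):
  for c in blobs(im,lo,hi,15):
    q=(cast(n,c,.054,T if n=="wrist" else None)[:,:2]*1000-b)@R.T
    if abs(q.mean(0)).max()<200: print(n,c.mean(0),"plate",q.min(0),q.max(0))
E
```

```text
t: 13.82
position: [0.5137, 0.303, 0.1017]
eef_rot: [[-0.982, 0.187, -0.0], [0.187, 0.982, -0.0], [0.0, -0.0, -1.0]]
contact_force: [-0.8, -0.8, -1.0]
opening: 0.211
t: 14.45
position: [0.5005, 0.2331, 0.1923]
eef_rot: [[-0.983, 0.186, 0.001], [0.186, 0.983, 0.0], [-0.001, 0.0, -1.0]]
contact_force: [0.3, -0.6, -2.2]
opening: 0.214
tool [-48.3066  55.4536] [0.5005 0.2331 0.1923]
wrist [334.1634 159.6078] plate [-87.119  108.9652] [-42.7092 137.0739]
wrist [179.25   267.8981] plate [ 22.3917 -40.4484] [63.2886 -2.7431]
wrist [ 80.1432 185.2451] plate [ -99.7196 -110.0586] [ 60.8878 -76.7811]
top [165.76 211.8 ] plate [23.4452 35.3501] [45.6468 57.3174]
top [248.875  242.3491] plate [ -97.392  -192.6253] [  95.117  -112.9699]
top [193.4737 214.0263] plate [ 24.0679 -33.4702] [55.5007 -1.5035]
```

View pics/wrist5.png

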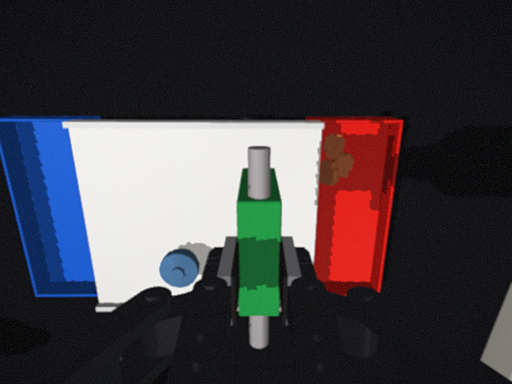

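Wrist view: three shards lie in the red tray around (338,160); the plate has only the dish (180,268), which hasn't moved. Next shard3.

```bash
python3 -m creep '{"delta_pos":[[-0.031,-0.018,0],[-0.0313,-0.0185,0],[0,0,0],[0,0,0]],"spin":[0,0,0,0]}'
python3 - <<'E'
from h import *
b=np.array([537.5,169.5]);R=np.array([[.982,-.188],[.188,.982]])
w=b+R.T@[14,19]; plan(w[0],w[1],101,79.2)
E
```

```text
t: 15.05
position: [0.5545, 0.1862, 0.1915]
eef_rot: [[-0.982, 0.187, -0.001], [0.187, 0.982, 0.0], [0.001, -0.0, -1.0]]
contact_force: [-0.1, 1.0, -1.6]
opening: 0.214
t 15.05 pos [0.5545 0.1862 0.1915] toolyaw 79.20 delta [-0.0005 -0.0006  0.0905] spin -0.0001 rad (-0.0 deg) q6 21.142180318364357
```

```bash
python3 -m creep '{"delta_pos":[[0,0,0.03],[0,0,0.035],[0,0,0.02],[0,0,0.0055],[0,0,0]],"spin":[0,0,0,0,0]}'
python3 -m creep '{"delta_pos":[[0,0.009,0],[0,0.01,0],[0,0.01,0],[0,0.01,0],[0,0.01,0],[0,0.01,0],[0,0.01,0],[0,0.01,0],[0,0.01,0],[0,0.01,0],[0,0.01,0],[0,0,0]],"spin":[0,0,0,0,0,0,0,0,0,0,0,0]}'
python3 -m creep '{"delta_pos":[[0,0,-0.04],[0,0,-0.05],[0,-0.03,0],[0,-0.04,-0.02]],"spin":[0,0,0,0]}'
python3 - <<'E'
from h import *
st=arm.state();T=tool(st)
b=np.array([537.5,169.5]);R=np.array([[.982,-.188],[.188,.982]])
print("tool",R@(st["position"][:2]*1000-b),st["position"])
for n in("wrist","top"):
 im=arm.snapshot(n)[:,:,::-1].copy(); cv2.imwrite("pics/%s6.png"%n,im)
 for lo,hi in (((7,60,60),(18,255,255)),((95,60,40),(115,200,255))):
  for c in blobs(im,lo,hi,15):
    q=(cast(n,c,.054,T if n=="wrist" else None)[:,:2]*1000-b)@R.T
    if abs(q.mean(0)).max()<200: print(n,c.mean(0),"plate",q.min(0),q.max(0))
a=cv2.imread("pics/wrist6.png");t=cv2.imread("pics/top6.png")[160:300,80:290]
t=cv2.resize(t,(768,512))[:384,:288] if 0 else cv2.resize(t,(400,267))
o=np.zeros((600,512,3),np.uint8);o[:335]=a[:335];o[335:,:400]=t[:265]
cv2.imwrite("pics/c6.png",o)
E
```

```text
t: 15.68
position: [0.5547, 0.1866, 0.1018]
eef_rot: [[-0.982, 0.186, 0.0], [0.186, 0.982, 0.0], [-0.0, 0.0, -1.0]]
contact_force: [0.7, 0.2, -1.7]
opening: 0.209
t: 17.18
position: [0.5753, 0.2938, 0.1011]
eef_rot: [[-0.982, 0.186, -0.0], [0.186, 0.982, -0.0], [0.0, -0.0, -1.0]]
contact_force: [0.2, -0.2, -1.0]
opening: 0.212
t: 17.68
position: [0.5614, 0.2238, 0.2106]
eef_rot: [[-0.983, 0.186, -0.002], [0.186, 0.983, -0.001], [0.002, -0.001, -1.0]]
contact_force: [-0.5, -0.6, -1.9]
opening: 0.208
tool [13.3015 57.8138] [0.5614 0.2238 0.2106]
wrist [333.1437  94.8323] plate [-79.1096 109.3871] [-34.7874 138.5332]
wrist [333.2154 170.1538] plate [ -0.1681 118.7269] [ 21.1066 136.1085]
wrist [176.4245 199.9717] plate [ 22.5481 -40.4096] [59.5013 -3.31  ]
wrist [ 78.08  137.376] plate [ -94.2808 -110.3237] [  73.6345 -104.7765]
top [127.6296 244.2963] plate [-78.1051 108.291 ] [-31.2341 134.9909]
top [248.8182 242.1602] plate [ -97.392  -192.3164] [  95.3928 -112.8498]
top [193.4737 214.0263] plate [ 24.0679 -33.4702] [55.5007 -1.5035]
```

View pics/c6.png

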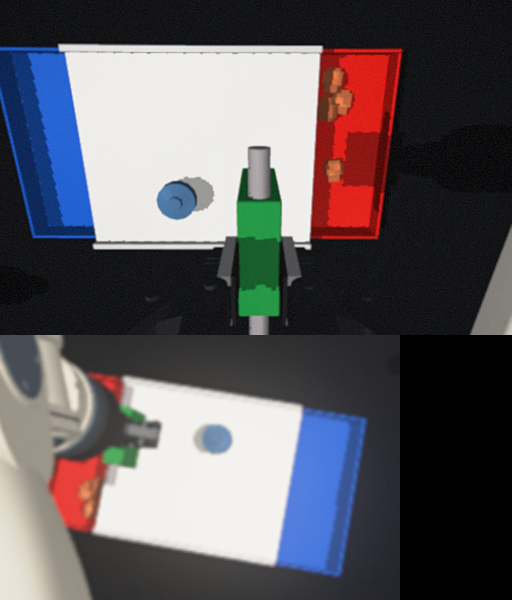

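Both views: four shards in the red tray ((335,78), (342,100), (330,108), (334,170)), plate bears only the dish, unmoved. Now to the clip.

```bash
python3 -m creep '{"delta_pos":[[-0.0049,-0.05,-0.0045],[-0.0049,-0.05,-0.0045],[-0.0049,-0.05,-0.0045],[-0.0049,-0.05,-0.0045],[-0.0049,-0.05,-0.0045],[-0.0049,-0.05,-0.0045],[-0.0049,-0.05,-0.0045],[-0.0049,-0.05,-0.0045],[-0.0049,-0.054,-0.0045],[0,0,0],[0,0,0],[0,0,0]],"spin":[0,0,0,0,0,0,0,0,0,-0.127,-0.127,-0.128]}'
python3 -m creep '{"delta_pos":[[0,0,0],[0,0,0]],"spin":[0,0]}'
python3 - <<'E'
from h import *
st=arm.state();T=tool(st); im=arm.snapshot("wrist")[:,:,::-1].copy()
np.savez("pics/w7.npz",T=T); cv2.imwrite("pics/w7.png",im); cv2.imwrite("pics/w7b.png",cv2.resize(im,(800,600),interpolation=2))
plan(523.5,-332,250,101.1)
E
```

```text
t: 19.27
position: [0.5205, -0.2301, 0.2514]
eef_rot: [[-0.981, -0.196, -0.0], [-0.196, 0.981, 0.0], [0.0, 0.0, -1.0]]
contact_force: [-0.5, -0.2, -1.5]
opening: 0.212
t: 19.52
position: [0.5206, -0.2298, 0.2517]
eef_rot: [[-0.982, -0.19, -0.0], [-0.19, 0.982, 0.0], [0.0, 0.0, -1.0]]
contact_force: [0.6, -0.1, -2.1]
opening: 0.213
t 19.57 pos [ 0.5206 -0.2298  0.2517] toolyaw 100.98 delta [ 0.0166 -0.1009  0.0017] spin -0.0021 rad (-0.1 deg) q6 -43.24456404852774
```

View pics/w7b.png

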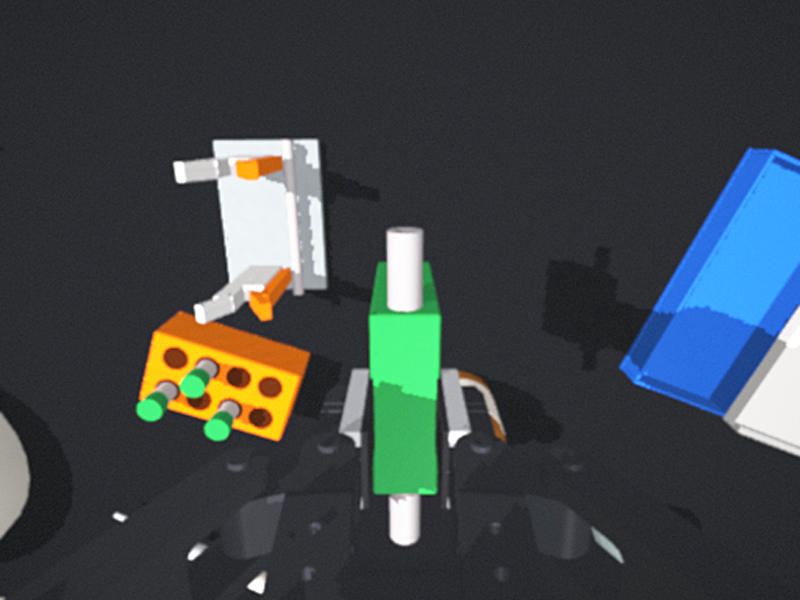

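```bash
python3 - <<'E'
from h import *
T=np.load("pics/w7.npz")["T"]; S=1.5625
def w(px,z): return cast("wrist",np.array(px)/S,z,T)*1000
def loc(p): return (p-T[:3,3]*1000)@T[:3,:3]
base=w([(213,141),(319,139),(327,289),(232,289)],.008); print("base world",base[:,:2],"\n local",loc(base)[:,:2])
h=w([(288,141),(299,294)],.021); print("hinge",h[:,:2],loc(h)[:,:2])
pr=w([(181,172),(203,312)],.105);print("prong top outer",pr[:,:2],loc(pr)[:,:2])
nose=w([(236,168),(252,295),(262,318)],.1);print("jaw",nose[:,:2],loc(nose)[:,:2])
r=w([(405,230),(404,543)],T[2,3]-.0017);print("rod ends local",loc(r)); 
r=w([(371,315),(439,315),(375,492),(436,492)],T[2,3]+.0063);print("block top local",loc(r)); 
E
python3 - <<'E'
import cv2
im=cv2.imread("pics/w7.png")[75:220,85:225]
cv2.imwrite("pics/w7c.png",cv2.resize(im,None,fx=4,fy=4,interpolation=2))
E
```

```text
base world [[ 475.9366 -377.9397]
 [ 459.8943 -303.5199]
 [ 570.5608 -281.6237]
 [ 584.7961 -354.9027]] 
 local [[  71.9612 -137.017 ]
 [  73.5741  -60.9048]
 [ -39.2367  -60.4302]
 [ -39.2922 -135.0791]]
hinge [[ 464.7633 -322.4534]
 [ 574.2522 -300.7496]] [[ 72.392  -80.4169]
 [-39.2261 -79.9076]]
prong top outer [[ 487.1257 -360.0592]
 [ 566.4854 -342.6045]] [[  57.5902 -121.5761]
 [ -23.6403 -119.5149]]
jaw [[ 479.8479 -332.3883]
 [ 552.1817 -316.3347]
 [ 565.7378 -308.8853]] [[ 59.4783 -93.0272]
 [-14.588  -91.0069]
 [-29.3124 -86.2683]]
rod ends local [[ 52.9273   0.6003   1.706 ]
 [-56.1162   0.3748   1.6937]]
block top local [[ 30.4864  -8.8736  -6.2976]
 [ 30.4984  10.1025  -6.2954]
 [-28.6413  -8.7415  -6.3043]
 [-28.6294  10.414   -6.302 ]]
```

View pics/w7c.png

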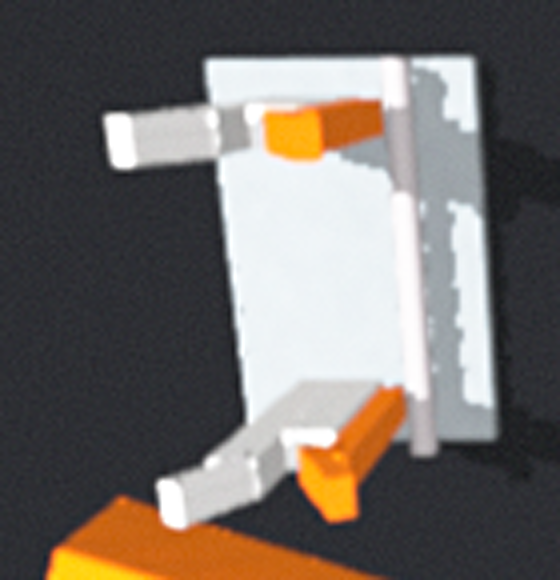

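Clip in view: base corners (205,58), (475,58), (495,438) in the crop, jaws orange and closed, the hinge line straight and parallel to the held rod; it puts clip y=0 about 100 mm from the tool and the clip's middle 17 mm along tool x.

```bash
python3 -m creep '{"delta_pos":[[0.0057,-0.0335,0],[0.0057,-0.0335,0],[0.0056,-0.0335,0],[0,0,0],[0,0,0]],"spin":[0,0,0,0,0]}'
python3 - <<'E'
from h import *
st=arm.state();T0=np.load("pics/w7.npz")["T"]
print((st["position"]-T0[:3,3])@T0[:3,:3]*1000)
T=tool(st); im=arm.snapshot("wrist")[:,:,::-1].copy(); cv2.imwrite("pics/w8.png",im)
im2=arm.snapshot("scene")[:,:,::-1].copy(); cv2.imwrite("pics/s8.png",im2)
o=np.zeros((600,800,3),np.uint8); o[:384,:512]=im; o[384:,:]=0
s=cv2.resize(im2[100:200,110:220],(440,400),interpolation=2); o[200:600,360:800]=s
cv2.imwrite("pics/c8.png",o)
plan(523.5,-332,131.7,101.1)
E
```

```text
t: 20.2
position: [0.5231, -0.3314, 0.2516]
eef_rot: [[-0.981, -0.192, -0.0], [-0.192, 0.981, 0.001], [0.0, 0.001, -1.0]]
contact_force: [0.1, 0.9, -1.1]
opening: 0.212
[  16.7991 -100.2894    0.0846]
t 20.30 pos [ 0.5233 -0.3309  0.252 ] toolyaw 101.12 delta [ 0.     -0.0011  0.1203] spin 0.0003 rad (0.0 deg) q6 -51.1889517915708
```

View pics/c8.png

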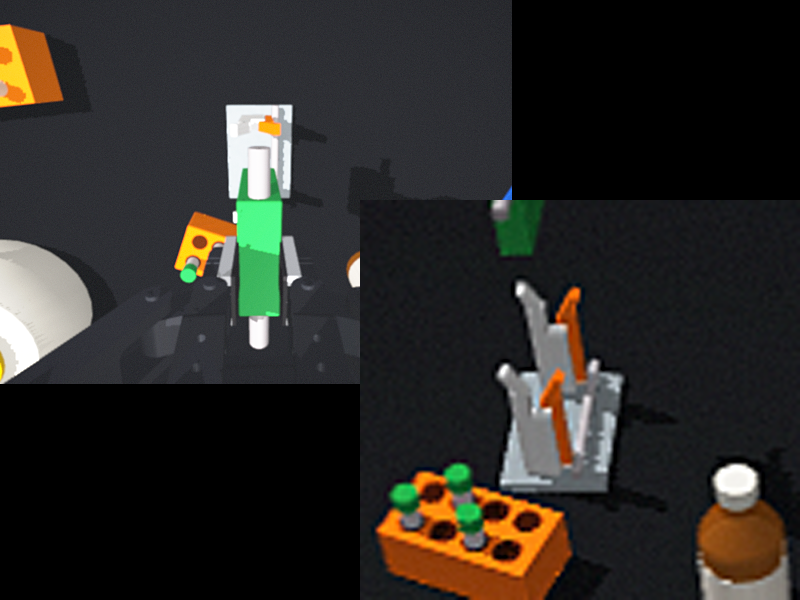

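Rod (column 259) is centred over the base (columns 227-292); the scene view shows prongs and jaws clear below.

```bash
python3 -m creep '{"delta_pos":[[0,-0.0005,0.03],[0,0,0.04],[0,0,0.035],[0,0,0.015],[0,0,0]],"spin":[0,0,0,0,0]}'
python3 -m creep '{"delta_pos":[[0,0,0.01],[0,0,0.01],[0,0,0.01],[0,0,0.005],[0,0,0],[0,0,0]],"spin":[0,0,0,0,0,0]}'
python3 - <<'E'
from h import *
s=arm.state(); print(s["position"],s["contact_force"]@s["eef_rot"],s["torque"]@s["eef_rot"]); plan(523.4,-332,90,101.1)
E
```

```text
t: 20.92
position: [0.5233, -0.3317, 0.1317]
eef_rot: [[-0.981, -0.193, -0.001], [-0.193, 0.981, 0.001], [0.001, 0.001, -1.0]]
contact_force: [-0.1, -0.2, -1.4]
opening: 0.215
t: 21.68
position: [0.5234, -0.3324, 0.097]
eef_rot: [[-0.981, -0.193, 0.0], [-0.193, 0.981, -0.0], [-0.0, -0.0, -1.0]]
contact_force: [-0.1, -1.3, -2.1]
opening: 0.212
[ 0.5234 -0.3324  0.097 ] [ 0.3512 -1.2064  2.1002] [ 0.0274  0.0012 -0.0012]
t 21.68 pos [ 0.5234 -0.3324  0.097 ] toolyaw 101.10 delta [-0.      0.0004  0.007 ] spin 0.0000 rad (0.0 deg) q6 -51.26540892463323
```

```bash
python3 -m creep '{"delta_pos":[[0,0,0.005],[0,0,0.004],[0,0,0],[0,0,0]],"spin":[0,0,0,0]}'
for k in 1 2; do python3 -m creep '{"delta_pos":[[0,-0.001,0],[0,0,0]],"spin":[0,0]}'; done
python3 - <<'E'
from h import *
s=arm.state(); print(s["position"],s["contact_force"]@s["eef_rot"],s["torque"]@s["eef_rot"])
E
```

```text
t: 22.18
position: [0.5234, -0.3325, 0.0878]
eef_rot: [[-0.981, -0.193, 0.0], [-0.193, 0.981, -0.0], [0.0, -0.0, -1.0]]
contact_force: [0.2, -2.3, -1.9]
opening: 0.213
t: 22.42
position: [0.5234, -0.3331, 0.0877]
eef_rot: [[-0.981, -0.193, -0.0], [-0.193, 0.981, 0.0], [0.0, 0.001, -1.0]]
contact_force: [-0.2, -0.1, -1.5]
opening: 0.213
t: 22.68
position: [0.5236, -0.3339, 0.0877]
eef_rot: [[-0.981, -0.193, -0.0], [-0.193, 0.981, 0.001], [0.0, 0.001, -1.0]]
contact_force: [0.5, 1.9, -1.7]
opening: 0.211
[ 0.5236 -0.3339  0.0877] [-0.7999  1.7305  1.6936] [-0.3737  0.0003 -0.1182]
```

The probe felt the jaw on one side and the prong on the other: the rod is in the slot. Back off 0.5 mm and press.

```bash
python3 -m creep '{"delta_pos":[[0,0.0006,0.003],[0,0,0.003],[0,0,0.002],[0,0,0]],"spin":[0,0,0,0]}'
python3 -m creep '{"delta_pos":[[0,0,0.002],[0,0,0.002],[0,0,0.002],[0,0,0]],"spin":[0,0,0,0]}'
python3 -m creep '{"delta_pos":[[0,0,0.001],[0,0,0.001],[0,0,0]],"spin":[0,0,0]}'
python3 - <<'E'
from h import *
s=arm.state(); print(s["position"],s["contact_force"]@s["eef_rot"],s["torque"]@s["eef_rot"])
E
```

```text
t: 23.18
position: [0.5242, -0.334, 0.081]
eef_rot: [[-0.981, -0.193, 0.002], [-0.193, 0.981, -0.001], [-0.002, -0.002, -1.0]]
contact_force: [-0.6, 0.8, 8.0]
opening: 0.214
t: 23.68
position: [0.5232, -0.3335, 0.0731]
eef_rot: [[-0.981, -0.192, -0.001], [-0.192, 0.981, 0.001], [0.001, 0.001, -1.0]]
contact_force: [-0.6, 0.0, -1.9]
opening: 0.214
t: 24.05
position: [0.5235, -0.3336, 0.0718]
eef_rot: [[-0.981, -0.193, -0.0], [-0.193, 0.981, 0.0], [0.0, 0.0, -1.0]]
contact_force: [0.4, 0.4, -0.8]
opening: 0.218
[ 0.5235 -0.3336  0.0718] [-0.4663  0.2828  0.7512] [-0.004   0.0029  0.078 ]
```

```bash
python3 -m creep '{"delta_pos":[[0,0,0.001],[0,0,0]],"spin":[0,0]}'; python3 -m creep '{"delta_pos":[[0,0,0.001],[0,0,0]],"spin":[0,0]}'
```

```text
t: 24.3
position: [0.5236, -0.3337, 0.0716]
eef_rot: [[-0.981, -0.193, 0.001], [-0.193, 0.981, -0.001], [-0.0, -0.001, -1.0]]
contact_force: [-2.3, 1.6, 6.1]
opening: 0.217
t: 24.55
position: [0.5237, -0.3337, 0.0715]
eef_rot: [[-0.981, -0.193, 0.001], [-0.193, 0.981, -0.001], [-0.001, -0.001, -1.0]]
contact_force: [-4.9, 3.9, 13.7]
opening: 0.216
```

Force rises at TCP z 0.0716 (rod at 70 mm): seated. Release and retreat.

```bash
python3 -m creep '{"delta_pos":[[0,0,-0.001],[0,0,-0.0008],[0,0,0],[0,0,0],[0,0,0],[0,0,0]],"spin":[0,0,0,0,0,0]}' 0.05
python3 -m creep '{"delta_pos":[[0,0,-0.01],[0,0,-0.03],[0,0,-0.05],[0,0,-0.05],[0,0.06,-0.03],[0,0.06,0],[0,0,0],[0,0,0]],"spin":[0,0,0,0,0,0,0,0]}'
python3 - <<'E'
from h import *
st=arm.state();T=tool(st);np.savez("pics/w9.npz",T=T)
w,t,s=[arm.snapshot(n)[:,:,::-1].copy() for n in("wrist","top","scene")]
for n,i in zip("wts",(w,t,s)): cv2.imwrite(f"pics/{n}9.png",i)
o=np.zeros((600,800,3),np.uint8)
o[:300,:400]=cv2.resize(w[60:240,80:320],(400,300),interpolation=2)
o[:300,400:]=cv2.resize(s[100:205,110:250],(400,300),interpolation=2)
o[300:,:400]=cv2.resize(t[150:300,90:290],(400,300),interpolation=2)
o[300:,400:]=cv2.resize(s[130:250,245:415],(400,300),interpolation=2)
cv2.imwrite("pics/c9.png",o)
g=[c for c in blobs(w,(45,100,40),(80,255,255),200)][0]; p=cast("wrist",g,.078,T); print("green",g.mean(0),rect(p))
a=cv2.imread("pics/top0.png")
for nm,lo,hi,roi in(("dish",(95,60,40),(115,200,255),(175,195,210,230)),("bottle",(5,80,40),(20,255,255),(310,160,345,195)),("rack",(5,100,80),(20,255,255),(375,155,440,195))):
  print(nm,[blobs(i,lo,hi,30,roi)[0].mean(0) if blobs(i,lo,hi,30,roi) else None for i in(a,t)])
print("beaker diff",cv2.absdiff(a[115:160,230:270],t[115:160,230:270]).mean())
E
```

```text
t: 25.3
position: [0.5236, -0.3336, 0.0715]
eef_rot: [[-0.981, -0.193, -0.0], [-0.193, 0.981, 0.0], [0.0, 0.0, -1.0]]
contact_force: [0.3, 0.4, -0.4]
opening: 0.582
t: 26.3
position: [0.5015, -0.2199, 0.2404]
eef_rot: [[-0.981, -0.193, 0.001], [-0.193, 0.981, -0.001], [-0.001, -0.001, -1.0]]
contact_force: [-0.9, -1.3, 0.7]
opening: 0.582
green [143.6631 163.0588] (array([ 517.0933, -326.9377]), array([66.307 , 37.2124]), 11.155460357666016)
dish [array([193.4737, 214.0263]), array([193.5263, 213.9737])]
bottle [array([328.2703, 173.3514]), array([328.2793, 173.3423])]
rack [array([406.4222, 174.8   ]), array([399.8312, 172.2403])]
beaker diff 2.343148148148148
```

View pics/c9.png

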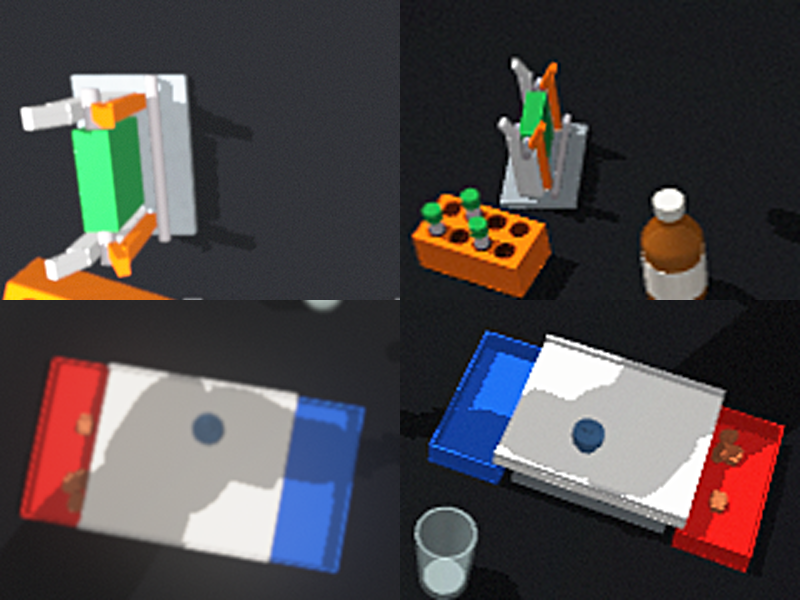

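The scraper hangs in the clip with both jaws over the rod; four shards are in the red tray. The rack's top-view centroid differs (arm/shadow?), so I check it in the scene view.

```bash
python3 - <<'E'
from h import *
a,s=cv2.imread("pics/scene0.png"),cv2.imread("pics/s9.png")
for n,lo,hi,roi in(("rack",(5,100,60),(20,255,255),(105,166,165,205)),("bottle",(5,80,40),(20,255,255),(190,160,220,210))):
  for i in(a,s):
    c=blobs(i,lo,hi,30,roi)[0]; print(n,c.min(0),c.max(0),c.mean(0))
print("beaker",cv2.absdiff(a[205:255,245:285],s[205:255,245:285]).mean())
E
```

```text
rack [114 168] [162 203] [136.4343 183.5808]
rack [114 168] [162 203] [136.644 183.445]
bottle [194 175] [216 195] [204.9062 185.0312]
bottle [194 175] [216 195] [204.9375 185.0156]
beaker 4.890833333333333
```

Nothing moved. Handing in.

```bash
python3 -c "
from plant import arm
print(arm.state()['t'],arm.sign_off())"
```

```text
the job is handed in; nothing more can be done
26.45 None
```

The job is done and was handed in at 26.5 s of the 67 s allowed. All four shards are in the red waste tray, and the scraper is in its fork clip.

- **Wiping:** I pushed shard 4 sideways clear of the blue crucible. One stroke then took shards 4, 2 and 1 over the edge, and a second took shard 3. The gripper did not touch a shard in any picture.
- **Putting the scraper away:** I pressed the rod down past the jaw. Resistance rose to about 8 N and dropped off again. At the seat height (rod at about 70 mm) the force climbed to 14 N. I then let go and retreated.
- **Last checks:** the pictures show both jaw fingers over the rod, four shards in the red tray, and only the crucible on the plate. The crucible moved less than 0.1 pixel in the top view. The bottle and the rack have the same outlines in the scene view as at the start. For the beaker I compared the pictures' brightness only, which showed no shift but is a weaker check.
- **One disagreement:** the rack's centre differed by about 7 pixels in the top view. I put that down to the arm or its shadow there, because the scene view shows the rack unmoved.

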